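# Clip the wide capsule plate into the storage rack

## Task

Two perforated metal capsule plates stand in the small drain stand. Take the wider one and press it straight down into the vacant spring clip slot of the storage rack until it is fully home behind the clips, then let go. Leave the narrower plate standing in the drain stand and the two low plates in the rack as they are.

Things in the scene. Friction and masses are not known exactly. Their poses are not given: they have to be found in the camera images.
- wide_plate_center (a point): The plate to move: upright perforated aluminium panel, 150 mm long (its x axis), 10 mm thick (y), 110 mm tall (z, up), 160 g; two tubes along its lower edge form a foot 18 mm wide and 8 mm high. The point is the centre, 55 mm above the underside of the foot and 55 mm below the top edge. Grip it across its thickness at the middle of the top edge.
- wide_plate_foot (a point): Middle of the underside of the wide plate's foot; same axes.
- narrow_plate_center (a point): Bystander: a like plate only 100 mm long (x), 10 mm thick (y), 110 mm tall, also standing in the drain stand, 100 mm beside the wide one. The point is its centre, 55 mm above its underside.
- stand: Drain stand, fixed: grey base 110 mm (x) by 180 mm (y); two slots of steel wire fingers at y = -50 and +50 mm, no clips, running along x. The plates stand loosely in them, feet 14 mm above the worktop, and lift straight out. Wires reach up to 45 mm. Origin: centre of the base's underside.
- rack: Storage rack, fixed: grey base 130 (x) by 250 mm (y), three slots along x, at y = -80, 0 and +80 mm. Each has wire fingers at x = -45 and +45 mm that leave a gap of 24 mm, flaring to 44 mm at the mouth 83 mm above the worktop, and a pair of black-nosed spring clips in the middle. Slot floor: cross wires 35 mm above the worktop. Origin: centre of the base's underside.
- vacant_slot (a point): Middle of the floor of the vacant slot, 35 mm above the worktop, where the middle of the underside of the wide plate's foot must come to rest; x along the slot, y across it, z up. The clips meet the foot about 18 mm above this floor, take a push of up to about 15 N, and snap in over the foot near the bottom; the plate's weight alone does not pass them.
- low_plate_a: Bystander: low plate, 120 mm long, 10 mm thick, 60 mm tall, already clipped into a slot of the rack. Its top is 95 mm above the worktop. Origin: middle of the underside of its foot.
- low_plate_b: Bystander: another low plate of the same size, clipped into another slot of the rack.
Not all that is in view belongs to the job. What is shaped like the part that bears narrow_plate_center but red is not meant.

How it is judged:
By the outcome, as a careful person would: the job done as asked, in the order asked, and still so for the second after the job is handed in, with the robot touching nothing.
It also fails if it takes over 35 s, if anything falls off the work surface, if the arm or the gripper's body presses on something with over 40 N, if the wrist force passes 120 N, or if a joint passes its speed limit or range.

## Robot

A 6-joint arm with a two-finger parallel gripper is mounted at the origin on a cart in front of the work surface, level with it; the furniture and walls round the work are solid. World frame = base frame: x ahead of the robot, y to its left, z up, the work surface at z = 0. Lengths are in m, angles in rad, forces in N, time in s.
With the tool pointing down it reaches from about 0.325 to 0.9 m from the base axis. Payload 6.1 kg.
Tool frame: the origin (TCP) lies midway between the tips of the shut fingers; the grasp point (between the pads) lies 19 mm behind it; z points along the fingers, y is the line along which they close (so a half turn about z gives the same grasp; the last joint's range is limited). The gripper opens to 85 mm and grips with 20 to 120 N. Pads are 22 mm wide; open, the fingers measure 114 mm over their backs; the gripper's body (76 mm by 85 mm) begins 54 mm behind the grasp point. The pads swing forward as they close: fully open they stand 13 mm farther back than shut.
Start: joints at [1.048, 0.22, 1.526, -0, 1.395, -0.126], TCP at [0.242, 0.576, 0.231] pointing down, gripper open.
Joint ranges: [-2.98, 2.98], [-0.91, 2.08], [0.09, 2.57], [-1.24, 4.39], [0.2, 2.65], [-2.68, 2.68]. Speed limits (rad/s): [2.57, 2.57, 3.01, 3.14, 3.14, 3.14].

## Interface

Orientations are given as [roll, pitch, yaw] about the fixed x, y, z axes, in that order (R = Rz(yaw) Ry(pitch) Rx(roll)).
In Python, from rig import readout, cams, job, find_in, trace, spot_point gives the robot as it stands.
- The arm moves only by the tool move_arm, never from a script. Its argument "targets" is a list of rows, each an object with "dp": the shift along the tool's x, y, z in cm, a list of three; "turn": the turn, a rotation vector about the tool's x, y, z in degrees, a list of three; "hand": the finger opening in cm, from 0 to 8.54. A call has exactly 5 rows; each row is the pose to reach, as a shift and turn from the pose commanded when the call began, along the tool's axes at that moment; what a row does not reach only later rows make up. A row lasts 1/8 s, in which the tool goes at most 62.5 mm and 10.7 degrees, less where a joint would pass 70% of its speed; a pose out of reach is approached as far as the arm can. A call with a gripper value outside its range is refused whole. The fingers move at their own pace and stop on an object; "force" is the grip in N (left out, the last holds). Time passes only in rows, so rows that repeat a pose let the fingers close, or fill a call up. It gives the time, the measured TCP pose, the force, the opening and the grip force at its end, in the units of the state.
- readout.sense(): the state, without advancing time (a new reading comes with each control period).
- cams.snapshot(name): name is "scene" or "top" or "wrist"; returns a dict with "img" (384x512x3 uint8, blue, green, red), "K" (3x3 intrinsics, pixels), "T" (4x4, takes a point from camera to world coordinates); the wrist camera has in their place "T_tool_cam" (4x4, takes a point from camera to tool coordinates, whose origin is the TCP and whose axes are the flange's). Camera axes: x right, y up, looking along -z (the intrinsics and any distortion apply to the point x, -y, -z); pixel columns grow to the right and rows downward; lengths in m; the calibration is good to about 2 mm. A picture is of the moment at which its call begins: read the wrist's pose just before it. There is no depth.
- job.close_job(): hands the job in; it is judged then, once.
Trained networks look in the newest picture that a camera, given by its name, has taken for a name from the list of things; names that differ only in an ending like _2 or _b are one class to them, and where a whole thing is asked for, a point or a joint stands for the part that bears it (a point fixed in the world has none). Each returns a list of dicts, best first, with "conf" (0 to 1); they miss things now and then, are a little off and sometimes report something else, mostly with a low value. They report only what shows in the picture. A call takes as long as a camera call. They do not tell look-alikes from the thing itself.
- find_in(thing, camera): "centre" ([x, y, z] in m, in the coordinates of the camera as it stood for that picture, good to about 4 mm: the middle of the surface that is visible of it).
- trace(thing, camera): "mask" (384x512 bool, what is visible of it).
- spot_point(thing, camera): "centre" ([x, y, z] in m, in the coordinates of the camera as it stood for that picture, good to about 4 mm: a listed point, or the origin of a listed thing).
The state is a dict: "time": time; "q": joint angles; "joint_velocities": joint speeds; "effort": joint torques, N m; "position": TCP position; "tool_rot": TCP orientation; "ft_force": force on the tool from outside, world axes, zero at the start; "torque": the same for the moment, N m; "gripper_width": finger opening in m; "gripper_force": force on a finger pad.
Only numpy, scipy, OpenCV 4.12 (cv2) and the standard library are available. Lean on these libraries where they do the work, as an engineer would, in place of code of your own. Each camera call takes 0.05 s, during which the arm holds its last target. There are 200 camera calls.

## Working session

There is one attempt and no reset: what is moved stays moved. The work goes in short steps, Python scripts to look and compute and a tool call to move; the robot and the scene stay as the last step left them, time stands still between calls to the robot, and variables do not carry over. Pictures are saved under pics/ and viewed, at most 10 in all, crops included, and the job is handed in when it is done.

Besides the shell and the picture viewer there is one more tool, called after "Request:" as name(argument=value, ...), one argument or row to a line, values as JSON. move_arm: Moves the arm, as the interface text tells. Its arguments: {"type":"object","properties":{"targets":{"type":"array","items":{"type":"object","properties":{"dp":{"type":"array","items":{"type":"number"}},"turn":{"type":"array","items":{"type":"number"}},"hand":{"type":"number"}}}},"force":{"type":"number"}},"required":["targets"]}

```bash
mkdir -p pics
cat > h.py <<'E'
import numpy as np, cv2
from rig import readout, cams, job, find_in, trace, spot_point
from scipy.spatial.transform import Rotation as R
def w(T,p): return (T@np.r_[p,1])[:3]
E
python3 - <<'E'
from h import *
ims=[]
for c in ("scene","top"):
    s=cams.snapshot(c); T=s["T"]; ims.append(s["img"])
    for n in ["wide_plate_center","wide_plate_foot","narrow_plate_center","stand","rack","vacant_slot","low_plate_a"]:
        for d in spot_point(n,c)[:3]:
            p=np.array(d["centre"]); uv=s["K"]@np.array([p[0],-p[1],-p[2]]); 
            print(c,n,round(d["conf"],2),w(T,p).round(3),(uv[:2]/uv[2]).round())
    print(T[:3,3])
cv2.imwrite("pics/a.png",ims[0]);cv2.imwrite("pics/b.png",ims[1])
s=readout.sense();print(s)
E
```

```text
scene wide_plate_center 0.85 [0.475 0.149 0.073] [258. 195.]
scene wide_plate_center 0.66 [ 0.476 -0.123  0.036] [312. 248.]
scene wide_plate_foot 0.56 [0.477 0.157 0.017] [257. 209.]
scene narrow_plate_center 0.76 [0.445 0.546 0.057] [196. 157.]
scene narrow_plate_center 0.72 [0.454 0.248 0.07 ] [236. 185.]
scene stand 0.57 [ 0.463  0.203 -0.   ] [246. 208.]
scene stand 0.36 [0.475 0.157 0.016] [257. 209.]
scene rack 0.78 [ 0.481 -0.196 -0.002] [330. 274.]
scene vacant_slot 0.41 [0.477 0.149 0.071] [258. 195.]
scene low_plate_a 0.78 [ 0.476 -0.119  0.034] [311. 248.]
scene low_plate_a 0.72 [ 0.478 -0.202  0.031] [332. 265.]
[-0.11430749 -0.81227697  0.69955407]
top wide_plate_center 0.72 [0.478 0.15  0.069] [242. 189.]
top wide_plate_foot 0.75 [0.477 0.144 0.014] [243. 190.]
top narrow_plate_center 0.86 [0.441 0.547 0.058] [107. 199.]
top narrow_plate_center 0.68 [0.454 0.247 0.068] [209. 196.]
top narrow_plate_center 0.64 [ 0.476 -0.2   -0.002] [351. 193.]
top stand 0.86 [ 0.467  0.199 -0.003] [226. 194.]
top rack 0.6 [ 0.478 -0.2   -0.001] [351. 192.]
top low_plate_a 0.88 [ 0.483 -0.12   0.04 ] [329. 189.]
top low_plate_a 0.61 [ 0.475 -0.2    0.033] [355. 192.]
[0.38856681 0.15879639 1.12268536]
{'time': 0.8, 'q': array([ 1.04792286e+00,  2.20347173e-01,  1.52647562e+00, -2.09799282e-06,
        1.39467949e+00, -1.26123161e-01]), 'joint_velocities': array([-9.64377159e-04,  6.23927267e-04,  1.86667254e-03, -4.77876646e-04,
       -4.01801058e-07, -7.00219627e-04]), 'effort': array([-8.11279224e-04, -4.96790457e+01, -3.89700544e+01, -1.51061199e-04,
        6.87636057e-04,  1.08807333e-05]), 'position': array([0.24153959, 0.57645688, 0.23134532]), 'tool_rot': array([3.14150326e+00, 1.34169333e-05, 2.74484272e+00]), 'ft_force': array([-0.46606456, -0.31658745, -0.42282318]), 'torque': array([ 0.00474378, -0.00335306,  0.03705994]), 'gripper_force': 0.0, 'gripper_width': 0.08537312690809004}
```

View pics/a.png

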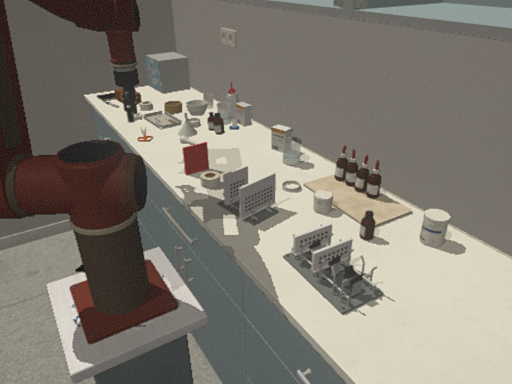

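View pics/b.png

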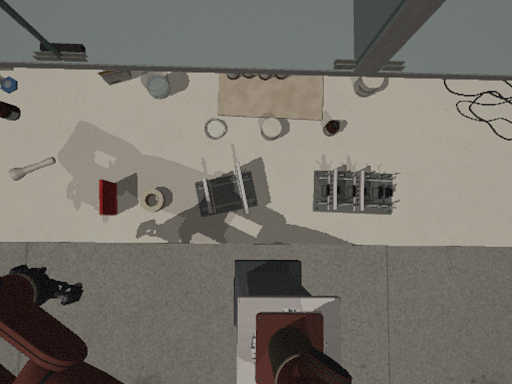

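The scene view shows the stand (wide plate near pixel 258,195, narrow one at 236,185) and the red decoy at 196,157. In the rack the vacant slot is at the right end (≈350,275). The top view agrees: wide plate at 242,189, low plates at 329 and 355, and the vacant clips near 383,192.

```bash
cat >> h.py <<'E'
def go(p,yaw):
    s=readout.sense(); R0=R.from_euler("xyz",s["tool_rot"]); R1=R.from_euler("xyz",[np.pi,0,yaw])
    print("t",round(s["time"],2),"pos",s["position"].round(4),"rot",s["tool_rot"].round(4),"q",s["q"].round(2))
    print("dp cm",(R0.inv().apply(np.array(p)-s["position"])*100).round(2),"turn",np.degrees((R0.inv()*R1).as_rotvec()).round(1))
def wristT(c):
    s=readout.sense(); T=np.eye(4); T[:3,:3]=R.from_euler("xyz",s["tool_rot"]).as_matrix(); T[:3,3]=s["position"]
    c2=cams.snapshot(c); return c2, T@c2["T_tool_cam"]
E
python3 - <<'E'
from h import *
go([.477,.147,.26],np.pi+.228)
cams.snapshot("top");s=cams.snapshot("top")
print(s["T"].round(3).tolist(),s["K"].tolist())
for n in ["rack","stand"]:
    for d in trace(n,"top")[:2]:
        m=d["mask"].astype(np.uint8); c=max(cv2.findContours(m,0,2)[0],key=cv2.contourArea); print(n,d["conf"],cv2.minAreaRect(c))
E
```

```text
t 0.8 pos [0.2415 0.5765 0.2313] rot [3.1415 0.     2.7448] q [ 1.05  0.22  1.53 -0.    1.39 -0.13]
dp cm [-38.31 -30.51  -2.87] turn [  0.    0.  -35.8]
[[0.012, 0.996, -0.089, 0.389], [-0.999, 0.015, 0.035, 0.159], [0.036, 0.089, 0.995, 1.123], [0.0, 0.0, 0.0, 1.0]] [[357.17471927776216, 0.0, 251.1961479971058], [0.0, 357.17471927776216, 187.1589404367739], [0.0, 0.0, 1.0]]
rack 0.9 ((377.5483093261719, 193.74270629882812), (31.476619720458984, 41.478981018066406), 5.440331935882568)
stand 0.82 ((226.03846740722656, 194.19229125976562), (34.51643371582031, 26.671791076660156), 78.69007110595703)
```

Request:
move_arm(
  targets=[
    {"dp": [-4.5,-3.5,-2.8],"turn": [0,0,-5],"hand": 5},
    {"dp": [-9,-7,-2.8],"turn": [0,0,-10],"hand": 5},
    {"dp": [-13.5,-10.5,-2.8],"turn": [0,0,-15],"hand": 5},
    {"dp": [-18,-14,-2.8],"turn": [0,0,-20],"hand": 5},
    {"dp": [-22.5,-17.5,-2.8],"turn": [0,0,-25],"hand": 5},
  ],
)

```text
time: 1.62
position: [0.3821, 0.3265, 0.2596]
tool_rot: [3.141, 0.001, -3.099]
ft_force: [0.1, -0.1, 0.6]
gripper_width: 0.0503
gripper_force: 0.0
```

Run:
```python
from h import *
go([.477,.147,.26],np.pi+.228)
```

```text
t 1.62 pos [0.3821 0.3265 0.2596] rot [ 3.1413e+00  8.0000e-04 -3.0989e+00] q [ 0.55 -0.1   1.8  -0.    1.43 -1.06]
dp cm [ -8.72 -18.34  -0.04] turn [  0.    0.  -10.6]
```

Request:
move_arm(
  targets=[
    {"dp": [-2,-4.5,0],"turn": [0,0,-3],"hand": 5},
    {"dp": [-4.3,-9,0],"turn": [0,0,-6],"hand": 5},
    {"dp": [-6.5,-13.5,0],"turn": [0,0,-9],"hand": 5},
    {"dp": [-8.7,-18.3,0],"turn": [0,0,-10.6],"hand": 5},
    {"dp": [-8.7,-18.3,0],"turn": [0,0,-10.6],"hand": 5},
  ],
)

```text
time: 2.25
position: [0.4769, 0.1457, 0.2594]
tool_rot: [-3.141, 0.0, -2.922]
ft_force: [-0.6, 0.2, -0.6]
gripper_width: 0.0498
gripper_force: 0.0
```

Run:
```python
from h import *
c,T=wristT("wrist"); print(T[:3,3].round(3), c["K"][0,0])
for n in ["wide_plate_center","narrow_plate_center","wide_plate_foot","stand"]:
    for d in spot_point(n,"wrist")[:3]: print(n,round(d["conf"],2),w(T,d["centre"]).round(3))
for d in trace("wide_plate_center","wrist")[:2]:
    m=d["mask"].astype(np.uint8); cc=max(cv2.findContours(m,0,2)[0],key=cv2.contourArea); print(cv2.minAreaRect(cc))
cv2.imwrite("pics/c.png",c["img"])
np.savez("c.npz",T=T,K=c["K"])
go([.477,.147,.26],np.pi+.228)
```

```text
[0.398 0.127 0.402] 283.34159039607965
wide_plate_center 0.7 [0.478 0.15  0.073]
narrow_plate_center 0.96 [0.454 0.247 0.069]
wide_plate_foot 0.83 [0.468 0.148 0.019]
stand 0.94 [ 0.464  0.2   -0.004]
stand 0.61 [0.473 0.148 0.017]
((260.5, 174.0), (142.0, 15.0), 90.0)
t 2.55 pos [0.4751 0.1498 0.2593] rot [ 3.1414  0.     -2.9153] q [ 0.15 -0.11  1.81  0.    1.43 -1.65]
dp cm [-0.12 -0.31 -0.07] turn [ 0.   0.  -0.1]
```

View pics/c.png

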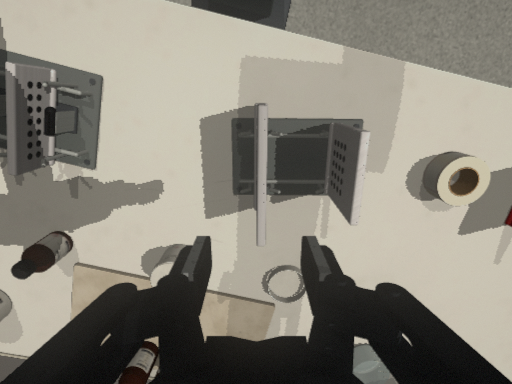

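The wrist view shows the wide plate's top edge from (261,103) to (261,247), vertical in the picture and so parallel to the tool x axis. The narrow plate is at col ~358 and the rack is at the left.

Run:
```python
from h import *
s=readout.sense(); print(s["position"],s["joint_velocities"].round(3))
c,T=wristT("wrist"); Tt=c["T_tool_cam"]; K=c["K"]
zt=s["position"][2]-0.124  # depth along tool z of top edge
for d in trace("wide_plate_center","wrist")[:1]:
    v,u=np.nonzero(d["mask"]); print(d["conf"],u.min(),u.max(),v.min(),v.max())
    for uu,vv in [(np.median(u[v<v.min()+6]),v.min()),(np.median(u[v>v.max()-6]),v.max()),(np.median(u),(v.min()+v.max())/2)]:
        r=Tt[:3,:3]@np.array([(uu-K[0,2])/K[0,0],-(vv-K[1,2])/K[1,1],-1]); o=Tt[:3,3]
        print(uu,vv,((o+r*(zt-o[2])/r[2])*100).round(2))
```

```text
[0.47510177 0.14977503 0.25931963] [ 0.003 -0.001 -0.001 -0.001  0.    -0.004]
0.6 250 264 104 246
257.0 104 [7.560e+00 1.000e-02 1.353e+01]
256.0 246 [-7.41 -0.08 13.53]
256.0 175.0 [ 0.68 -0.08 13.53]
```

Request:
move_arm(
  targets=[
    {"dp": [0.1,0,5],"turn": [0,0,0],"hand": 5},
    {"dp": [0.1,0,10],"turn": [0,0,0],"hand": 5},
    {"dp": [0.1,0,14],"turn": [0,0,0],"hand": 5},
    {"dp": [0.1,0,16.5],"turn": [0,0,0],"hand": 5},
    {"dp": [0.1,0,16.5],"turn": [0,0,0],"hand": 5},
  ],
  force=90,
)

```text
time: 3.28
position: [0.4724, 0.1487, 0.0922]
tool_rot: [3.141, -0.005, -2.916]
ft_force: [-0.1, 0.6, -0.4]
gripper_width: 0.0499
gripper_force: 0.0
```

Request:
move_arm(
  targets=[
    {"dp": [0,0,0],"turn": [0,0,0],"hand": 0.5},
    {"dp": [0,0,0],"turn": [0,0,0],"hand": 0.5},
    {"dp": [0,0,0],"turn": [0,0,0],"hand": 0.5},
    {"dp": [0,0,0],"turn": [0,0,0],"hand": 0.5},
    {"dp": [0,0,0],"turn": [0,0,0],"hand": 0.5},
  ],
)

```text
time: 3.9
position: [0.476, 0.1484, 0.096]
tool_rot: [-3.141, 0.003, -2.917]
ft_force: [-0.7, -0.9, 6.1]
gripper_width: 0.0084
gripper_force: 88.4
```

Request:
move_arm(
  targets=[
    {"dp": [0,0,-2],"turn": [0,0,0],"hand": 0.5},
    {"dp": [0,0,-5.5],"turn": [0,0,0],"hand": 0.5},
    {"dp": [0,0,-9.5],"turn": [0,0,0],"hand": 0.5},
    {"dp": [0,0,-13.5],"turn": [0,0,0],"hand": 0.5},
    {"dp": [0,0,-16],"turn": [0,0,0],"hand": 0.5},
  ],
)

```text
time: 4.53
position: [0.475, 0.1485, 0.2564]
tool_rot: [3.142, 0.002, -2.917]
ft_force: [0.4, -0.2, -2.0]
gripper_width: 0.0085
gripper_force: 88.0
```

Run:
```python
from h import *
go([.478,-.13,.257],np.pi)
for c in ("top","scene"):
    s=cams.snapshot(c)
    for n in ["vacant_slot","rack","wide_plate_center","narrow_plate_center","low_plate_a"]:
        for d in spot_point(n,c)[:3]: print(c,n,round(d["conf"],2),w(s["T"],d["centre"]).round(3))
s=readout.sense();print(s["gripper_width"],s["gripper_force"],s["ft_force"])
```

```text
t 4.53 pos [0.475  0.1485 0.2564] rot [ 3.1416e+00  2.2000e-03 -2.9171e+00] q [ 0.14 -0.11  1.82  0.    1.43 -1.65]
dp cm [  5.91 -27.22  -0.07] turn [ 0.   0.1 12.9]
top rack 0.94 [ 0.477 -0.2    0.003]
top wide_plate_center 0.53 [0.48  0.15  0.229]
top narrow_plate_center 0.93 [0.442 0.546 0.055]
top low_plate_a 0.7 [ 0.481 -0.123  0.035]
top low_plate_a 0.6 [ 0.474 -0.201  0.031]
scene rack 0.72 [ 0.479 -0.194 -0.002]
scene narrow_plate_center 0.78 [0.451 0.248 0.071]
scene narrow_plate_center 0.7 [0.447 0.544 0.055]
scene low_plate_a 0.83 [ 0.477 -0.2    0.031]
scene low_plate_a 0.72 [ 0.475 -0.124  0.035]
scene low_plate_a 0.53 [0.453 0.25  0.068]
0.008154427299543293 88.187917470932 [-0.51421523  0.35603809 -2.45145719]
```

Request:
move_arm(
  targets=[
    {"dp": [1,-5,-1],"turn": [0,0,4],"hand": 0.5},
    {"dp": [2.2,-10,-1],"turn": [0,0,8],"hand": 0.5},
    {"dp": [3.4,-15.5,-1],"turn": [0,0,12],"hand": 0.5},
    {"dp": [4.6,-21,-1],"turn": [0,0,15],"hand": 0.5},
    {"dp": [5.9,-26,-1],"turn": [0,0,16],"hand": 0.5},
  ],
)

```text
time: 5.75
position: [0.4748, -0.1201, 0.2643]
tool_rot: [-3.141, 0.0, 3.086]
ft_force: [1.4, -0.7, -2.0]
gripper_width: 0.0081
gripper_force: 89.0
```

Request:
move_arm(
  targets=[
    {"dp": [0,0,0],"turn": [0,0,0],"hand": 0.5},
    {"dp": [0,0,0],"turn": [0,0,0],"hand": 0.5},
    {"dp": [0,0,0],"turn": [0,0,0],"hand": 0.5},
    {"dp": [0,0,0],"turn": [0,0,0],"hand": 0.5},
    {"dp": [0,0,0],"turn": [0,0,0],"hand": 0.5},
  ],
)

```text
time: 6.38
position: [0.4751, -0.1174, 0.2644]
tool_rot: [-3.142, 0.0, 3.088]
ft_force: [0.1, 0.2, -2.2]
gripper_width: 0.0085
gripper_force: 89.3
```

Run:
```python
from h import *
c,T=wristT("wrist"); np.savez("d.npz",T=T,K=c["K"],Tt=c["T_tool_cam"])
for n in ["vacant_slot","rack","wide_plate_center","wide_plate_foot","low_plate_a"]:
    for d in spot_point(n,"wrist")[:3]: print(n,round(d["conf"],2),w(T,d["centre"]).round(3),"tool",w(c["T_tool_cam"],d["centre"]).round(4))
cv2.imwrite("pics/d.png",cv2.resize(c["img"],(800,600),interpolation=cv2.INTER_CUBIC))
go([.478,-.278,.257],np.pi-.05)
```

```text
rack 0.9 [ 0.479 -0.205 -0.002] tool [-0.008  -0.087   0.2661]
wide_plate_foot 0.97 [ 0.471 -0.118  0.189] tool [ 0.0037 -0.0013  0.0754]
low_plate_a 0.86 [ 0.477 -0.199  0.033] tool [-0.0063 -0.0816  0.2314]
t 6.67 pos [ 0.475  -0.1181  0.2643] rot [-3.1416  0.      3.087 ] q [-0.4  -0.13  1.83 -0.    1.44 -1.92]
dp cm [ -1.17 -15.95   0.73] turn [-0.   0.  -0.3]
```

View pics/d.png

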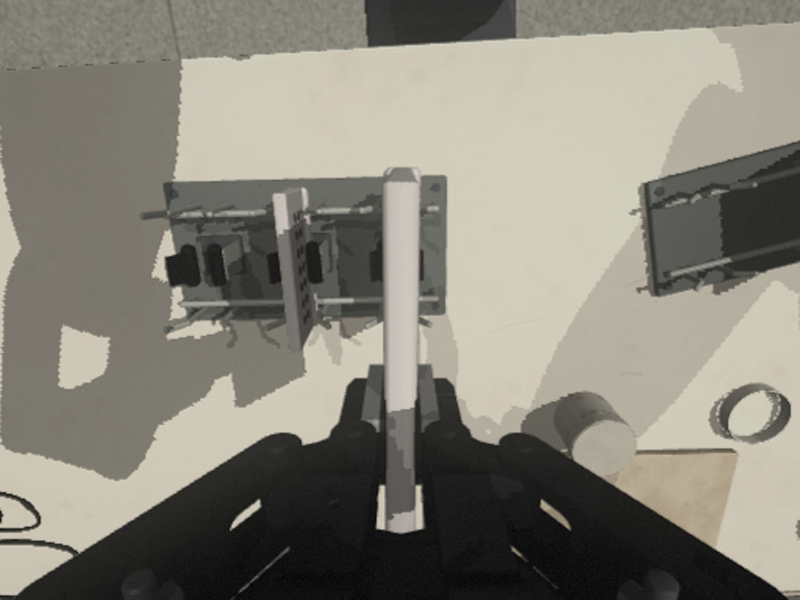

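The wrist view shows the held plate (columns ~385–418), low plate b with its top strip from (282,194) to (295,348), and the empty slot's clips at ≈(182,265) and (215,265). The rack base corners are at (165,182), (446,177) and (446,313).

```bash
cat > bp.py <<'E'
from h import *
def bp(f,u,v,z):
    T,K=f["T"],f["K"]; r=T[:3,:3]@np.array([(u-K[0,2])/K[0,0],-(v-K[1,2])/K[1,1],-1]); o=T[:3,3]
    return (o+r*(z-o[2])/r[2])
E
python3 - <<'E'
from bp import *
f=np.load("d.npz"); k=.64
for nm,u,v,z in [("cL",165,182,.008),("cR",446,177,.008),("cRl",446,313,.008),("lowb0",282,194,.095),("lowb1",295,348,.095),("clip1",182,265,.06),("clip2",215,265,.06)]:
    print(nm,bp(f,u*k,v*k,z).round(4))
a,b=bp(f,165*k,182*k,.008),bp(f,446*k,177*k,.008); print("yaw base",np.degrees(np.arctan2(*-(b-a)[:2])) , np.linalg.norm(b-a))
a,b=bp(f,282*k,194*k,.095),bp(f,295*k,348*k,.095); d=b-a;print("yaw lowb",np.degrees(np.arctan2(d[1],d[0])),np.linalg.norm(d),(a+b)/2)
E
```

```text
cL [ 0.4075 -0.3202  0.008 ]
cR [ 0.4164 -0.0751  0.008 ]
cRl [ 0.5424 -0.0777  0.008 ]
lowb0 [ 0.4169 -0.1966  0.095 ]
lowb1 [ 0.5326 -0.2024  0.095 ]
clip1 [ 0.4706 -0.2938  0.06  ]
clip2 [ 0.472  -0.2673  0.06  ]
yaw base -177.92756737394313 0.24523565155546115
yaw lowb -2.8720420366133266 0.11585638408155977 [ 0.47475104 -0.19949939  0.095     ]
```

Run:
```python
from h import *
go([.472,-.2793,.225],np.pi-.042)
```

```text
t 6.67 pos [ 0.475  -0.1181  0.2643] rot [-3.1416  0.      3.087 ] q [-0.4  -0.13  1.83 -0.    1.44 -1.92]
dp cm [ -0.58 -16.11   3.93] turn [-0.   0.  -0.7]
```

Request:
move_arm(
  targets=[
    {"dp": [-0.2,-5,0],"turn": [0,0,-0.7],"hand": 0.5},
    {"dp": [-0.4,-10,0],"turn": [0,0,-0.7],"hand": 0.5},
    {"dp": [-0.6,-14,1],"turn": [0,0,-0.7],"hand": 0.5},
    {"dp": [-0.6,-16.1,3],"turn": [0,0,-0.7],"hand": 0.5},
    {"dp": [-0.6,-16.1,4],"turn": [0,0,-0.7],"hand": 0.5},
  ],
)

```text
time: 7.3
position: [0.4711, -0.2795, 0.2219]
tool_rot: [3.139, -0.003, 3.097]
ft_force: [-0.5, 0.1, -1.5]
gripper_width: 0.0087
gripper_force: 89.4
```

Request:
move_arm(
  targets=[
    {"dp": [0,0,1],"turn": [0,0,0],"hand": 0.5},
    {"dp": [0,0,2],"turn": [0,0,0],"hand": 0.5},
    {"dp": [0,0,3],"turn": [0,0,0],"hand": 0.5},
    {"dp": [0,0,4],"turn": [0,0,0],"hand": 0.5},
    {"dp": [0,0,4],"turn": [0,0,0],"hand": 0.5},
  ],
)

```text
time: 7.92
position: [0.4717, -0.2786, 0.1832]
tool_rot: [3.14, -0.002, 3.099]
ft_force: [-0.0, -0.2, -2.2]
gripper_width: 0.0085
gripper_force: 89.3
```

Run:
```python
from h import *
go([.472,-.2793,.125],np.pi-.042)
s0=readout.sense()
c,T=wristT("wrist"); np.savez("e.npz",T=T,K=c["K"],Tt=c["T_tool_cam"])
for n in ["vacant_slot","rack","wide_plate_foot","low_plate_a","wide_plate_center"]:
    for d in spot_point(n,"wrist")[:3]: print(n,round(d["conf"],2),w(T,d["centre"]).round(3),"tool",w(c["T_tool_cam"],d["centre"]).round(4))
cv2.imwrite("pics/e.png",cv2.resize(c["img"],(800,600),interpolation=cv2.INTER_CUBIC))
```

```text
t 7.92 pos [ 0.4717 -0.2786  0.1832] rot [ 3.1405e+00 -1.5000e-03  3.0994e+00] q [-0.68  0.08  1.78  0.    1.29 -2.21]
dp cm [-0.04 -0.07  5.82] turn [ 0.1 -0.1 -0. ]
wide_plate_foot 0.62 [ 0.465 -0.28   0.105] tool [ 0.0062 -0.0015  0.0783]
low_plate_a 0.91 [ 0.479 -0.118  0.033] tool [-0.0003  0.1605  0.1507]
low_plate_a 0.76 [ 0.475 -0.199  0.035] tool [0.0002 0.0796 0.1487]
```

View pics/e.png

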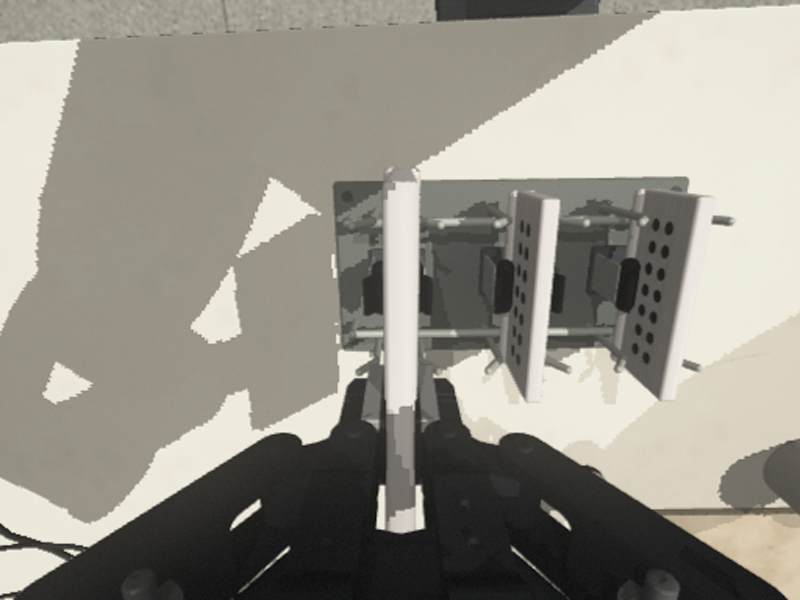

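The wrist view shows the plate (cols 385–419, middle ≈401) centred between the empty slot's clips (364–436, middle 400). The low plates lie 80 and 160 mm to the side, parallel, so it is aligned.

Request:
move_arm(
  targets=[
    {"dp": [0,0,1],"turn": [0,0,0],"hand": 0.5},
    {"dp": [0,0,2],"turn": [0,0,0],"hand": 0.5},
    {"dp": [0,0,3],"turn": [0,0,0],"hand": 0.5},
    {"dp": [0,0,4],"turn": [0,0,0],"hand": 0.5},
    {"dp": [0,0,4.5],"turn": [0,0,0],"hand": 0.5},
  ],
  force=110,
)

```text
time: 8.85
position: [0.4717, -0.2789, 0.1381]
tool_rot: [3.141, -0.001, 3.099]
ft_force: [-0.4, 0.2, -1.7]
gripper_width: 0.0078
gripper_force: 107.3
```

Request:
move_arm(
  targets=[
    {"dp": [0,0,0.4],"turn": [0,0,0],"hand": 0.5},
    {"dp": [0,0,0.7],"turn": [0,0,0],"hand": 0.5},
    {"dp": [0,0,1.0],"turn": [0,0,0],"hand": 0.5},
    {"dp": [0,0,1.2],"turn": [0,0,0],"hand": 0.5},
    {"dp": [0,0,1.4],"turn": [0,0,0],"hand": 0.5},
  ],
)

```text
time: 9.48
position: [0.474, -0.2806, 0.1278]
tool_rot: [-3.139, 0.004, 3.099]
ft_force: [1.3, -1.4, 1.4]
gripper_width: 0.0081
gripper_force: 108.0
```

Request:
move_arm(
  targets=[
    {"dp": [0,0,0.2],"turn": [0,0,0],"hand": 0.5},
    {"dp": [0,0,0.4],"turn": [0,0,0],"hand": 0.5},
    {"dp": [0,0,0.6],"turn": [0,0,0],"hand": 0.5},
    {"dp": [0,0,0.8],"turn": [0,0,0],"hand": 0.5},
    {"dp": [0,0,0.8],"turn": [0,0,0],"hand": 0.5},
  ],
)

```text
time: 10.1
position: [0.4723, -0.2796, 0.1174]
tool_rot: [-3.141, 0.0, 3.099]
ft_force: [0.6, -3.4, -2.4]
gripper_width: 0.008
gripper_force: 108.1
```

Run:
```python
from h import *
go([.472,-.279,.115],np.pi-.042); s=readout.sense(); print(s["ft_force"].round(1),s["gripper_width"])
```

```text
t 10.1 pos [ 0.4723 -0.2796  0.1174] rot [-3.1411e+00  3.0000e-04  3.0989e+00] q [-0.68  0.15  1.83 -0.    1.16 -2.21]
dp cm [0.03 0.06 0.24] turn [-0.  0. -0.]
[ 0.6 -3.4 -2.4] 0.00796742237190117
```

Request:
move_arm(
  targets=[
    {"dp": [0,0,0.1],"turn": [0,0,0],"hand": 0.5},
    {"dp": [0,0,0.15],"turn": [0,0,0],"hand": 0.5},
    {"dp": [0,0,0.2],"turn": [0,0,0],"hand": 0.5},
    {"dp": [0,0,0.2],"turn": [0,0,0],"hand": 0.5},
    {"dp": [0,0,0.2],"turn": [0,0,0],"hand": 0.5},
  ],
)

```text
time: 10.72
position: [0.4725, -0.2798, 0.117]
tool_rot: [-3.14, 0.001, 3.099]
ft_force: [-3.5, -1.8, 7.9]
gripper_width: 0.008
gripper_force: 109.8
```

Request:
move_arm(
  targets=[
    {"dp": [0,0,0.1],"turn": [0,0,0],"hand": 0.5},
    {"dp": [0,0,0.2],"turn": [0,0,0],"hand": 0.5},
    {"dp": [0,0,0.2],"turn": [0,0,0],"hand": 0.5},
    {"dp": [0,0,0.2],"turn": [0,0,0],"hand": 0.5},
    {"dp": [0,0,0.2],"turn": [0,0,0],"hand": 0.5},
  ],
)

```text
time: 11.35
position: [0.4727, -0.2801, 0.1169]
tool_rot: [-3.14, 0.001, 3.099]
ft_force: [-8.5, -0.3, 19.0]
gripper_width: 0.0082
gripper_force: 111.6
```

Run:
```python
from h import *
go([.472,-.279,.115],np.pi-.042)
s=cams.snapshot("scene"); cv2.imwrite("pics/f.png",cv2.resize(s["img"][200:310,270:400],(780,660*780//780))[:600])
for n in ["wide_plate_center","wide_plate_foot","low_plate_a"]:
    for d in spot_point(n,"scene")[:3]: print(n,round(d["conf"],2),w(s["T"],d["centre"]).round(3))
```

```text
t 11.35 pos [ 0.4727 -0.2801  0.1169] rot [-3.1398e+00  1.1000e-03  3.0994e+00] q [-0.68  0.15  1.83 -0.    1.16 -2.21]
dp cm [0.08 0.11 0.18] turn [-0.1  0.1 -0. ]
wide_plate_center 0.83 [ 0.472 -0.287  0.092]
wide_plate_foot 0.8 [ 0.473 -0.272  0.035]
low_plate_a 0.91 [ 0.476 -0.199  0.031]
low_plate_a 0.67 [ 0.477 -0.12   0.033]
```

View pics/f.png

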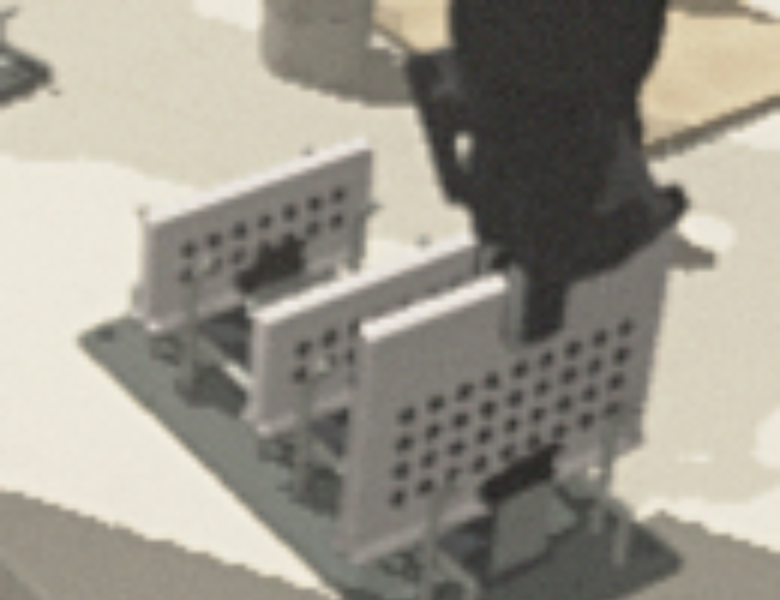

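The scene crop shows the wide plate seated in the end slot with its clip nose over the foot. The height has stopped while the force rises, and the foot is found at z ≈ 0.035. I'll ease off and release.

Request:
move_arm(
  targets=[
    {"dp": [0,0,-0.1],"turn": [0,0,0],"hand": 0.5},
    {"dp": [0,0,-0.2],"turn": [0,0,0],"hand": 0.5},
    {"dp": [0,0,-0.25],"turn": [0,0,0],"hand": 3},
    {"dp": [0,0,-0.25],"turn": [0,0,0],"hand": 4.5},
    {"dp": [0,0,-0.25],"turn": [0,0,0],"hand": 4.5},
  ],
  force=20,
)

```text
time: 12.18
position: [0.472, -0.2786, 0.1153]
tool_rot: [3.14, -0.001, 3.099]
ft_force: [-0.5, -0.5, 0.6]
gripper_width: 0.0447
gripper_force: 0.0
```

Request:
move_arm(
  targets=[
    {"dp": [0,0,0],"turn": [0,0,0],"hand": 4.5},
    {"dp": [0,0,-1],"turn": [0,0,0],"hand": 4.5},
    {"dp": [0,0,-4],"turn": [0,0,0],"hand": 4.5},
    {"dp": [0,0,-9],"turn": [0,0,0],"hand": 4.5},
    {"dp": [0,0,-14],"turn": [0,0,0],"hand": 4.5},
  ],
)

```text
time: 12.8
position: [0.472, -0.2791, 0.2578]
tool_rot: [3.142, 0.0, 3.099]
ft_force: [0.6, -0.4, -0.4]
gripper_width: 0.0448
gripper_force: 0.0
```

Run:
```python
from h import *
go([.472,-.279,.25],np.pi-.042)
for c in ("scene","top"):
  s=cams.snapshot(c)
  if c=="scene": cv2.imwrite("pics/g.png",cv2.resize(s["img"][130:310,180:420],(800,600)))
  for n in ["wide_plate_center","wide_plate_foot","low_plate_a","narrow_plate_center"]:
    for d in spot_point(n,c)[:3]: print(c,n,round(d["conf"],2),w(s["T"],d["centre"]).round(3))
```

```text
t 12.8 pos [ 0.472  -0.2791  0.2578] rot [3.1415e+00 1.0000e-04 3.0990e+00] q [-0.68  0.02  1.7   0.    1.43 -2.21]
dp cm [0.   0.01 0.78] turn [ 0.  0. -0.]
scene wide_plate_center 0.88 [ 0.477 -0.284  0.093]
scene wide_plate_foot 0.7 [ 0.473 -0.271  0.036]
scene low_plate_a 0.92 [ 0.475 -0.124  0.036]
scene low_plate_a 0.59 [ 0.476 -0.202  0.034]
scene narrow_plate_center 0.8 [0.447 0.546 0.056]
scene narrow_plate_center 0.67 [0.453 0.252 0.069]
top wide_plate_center 0.75 [ 0.476 -0.283  0.091]
top wide_plate_foot 0.88 [ 0.472 -0.284  0.035]
top low_plate_a 0.94 [ 0.474 -0.199  0.037]
top low_plate_a 0.59 [ 0.482 -0.123  0.037]
top narrow_plate_center 0.66 [0.445 0.547 0.056]
top narrow_plate_center 0.64 [0.458 0.247 0.064]
```

View pics/g.png

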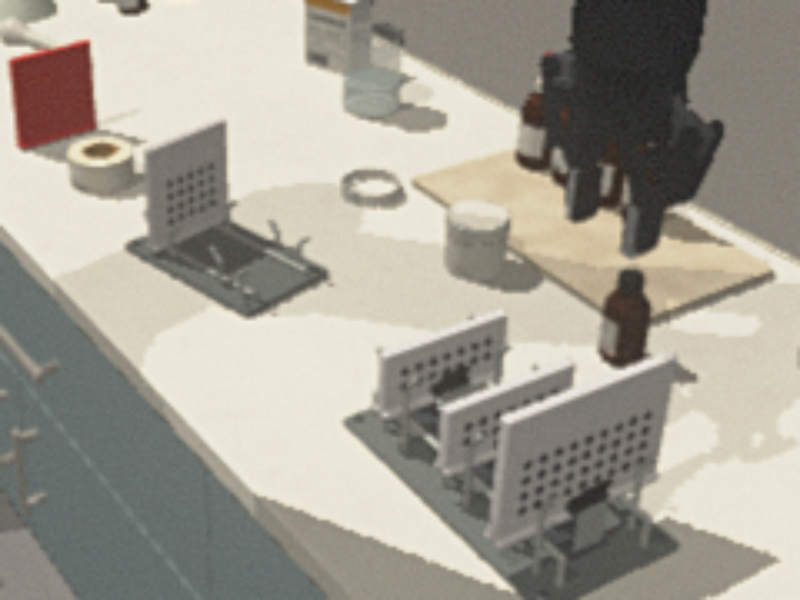

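The picture shows the wide plate upright and seated in the end slot at ≈(585,455), with the low plates and narrow plate (187,185) undisturbed and the gripper clear.

```bash
python3 -c "
from rig import job; print(job.close_job())"
```

```text
the job is handed in; nothing more can be done
None
```

The wide plate is pressed fully home in the vacant clip slot and released, the narrow plate and both low plates are where they were, and the job was handed in at about 13 s of the 35 s allowed.

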